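# Load a nut into the microscope shuttle and send the shuttle home

## Task

Nudge the loose hexagon nut across the grey shuttle plate until it drops flat into the round pocket: only push it lightly, never with more than 12 N, without gripping it or picking it up. Then push the plate with the nut in it (the aluminium tab is there for that) all the way along to its end stop, press it there with about 16 N (12 to 22 N) for at least half a second so that it seats, and let go. Never load the plate with more than 22 N, and leave everything else where it is.

Things in the scene. Friction and masses are not known exactly. Their poses are not given: they have to be found in the camera images.
- nut: Bare steel hexagon nut lying flat and loose on the shuttle plate, 26 mm over the flats, 30 mm over the corners, 16 mm high, 17 mm bore, about 50 g. Origin: centre of its underside; z up when flat; its six flats face its x axis and every 60 degrees from it. It slides with friction of about 0.3 N. If it hangs half in the pocket it leans towards its sunk edge.
- pocket (a point): Centre of the FLOOR of the round, flat-bottomed pocket in the shuttle plate: 34 mm diameter (2 mm clearance round the nut), 5 mm deep, edge chamfered 1 mm, so the plate's top lies 5 mm above this point and a seated nut stands 11 mm proud of the plate. Moves with the plate. Axes: z up, the plate slides towards -y, x across the plate.
- push_tab (a point): Centre of the top edge of the outer face (the face to push on, which looks to +y of this frame) of the upright aluminium tab at the +y end of the shuttle plate. Tab: 60 mm wide (x), 10 mm thick, its top 28 mm above the plate's top; its outer face reaches down 44 mm from this point. Push it towards -y of this frame. There is at least 30 mm of free room behind the face; the base under that room is 46 mm below this point. Same axes as the pocket point.
- plate_mid (a point): Centre of the top surface of the grey shuttle plate, 160 mm (x) by 200 mm (y) by 16 mm thick, top 30 mm above the table. Its edges are open, with no rim. The pocket's centre lies 55 mm from it towards -y. Same axes.
- carriage (a joint): Slide of the shuttle plate in its fixed white base, m: grows towards the plate's -y; starts between 0 and 0.03, end stop at 0.075. It drags with about 6 N (a nut pushed harder than that against the pocket wall moves the plate) and stays where left. The stop does not yield: force climbs 20 N within about 1 mm, and meeting it at 20 mm/s gives over 22 N, so come up slowly or in small steps.
- bush: Bystander: round steel bush, 28 mm diameter, 16 mm high, standing on one of the base's fixed side ledges, which are level with the plate top and run along its two long sides 85 mm from its centre line. Origin: centre of underside.
- gauge_block: Bystander: steel block 12 x 35 x 12 mm lying on the other ledge. Origin: centre of underside.
- dish: Bystander: shallow glass dish, 90 mm diameter, 16 mm high, on the blue table cover. Origin: centre of underside.
- tweezers: Bystander: steel tweezers, 130 mm long, on the table. Origin: centre of underside.
- vial: Bystander: small upright bottle, 28 mm diameter, 55 mm high, on the table. Origin: centre of underside.
- driver: Bystander: screwdriver lying on the table. Origin: middle of its underside.
- loupe: Bystander: black cylindrical loupe, 44 mm diameter, 30 mm high, on the table. Origin: centre of underside.

How it is judged:
On the way, in this order (a step that is already met when the one before it is completed fails the run):
1. the nut lies flat in the pocket, before the plate is home (horizontal distance between nut and pocket below 0.0035 m and z of nut in the frame of pocket below 0.0015 m and angle between nut's own z axis and vertical below 0.06 rad and not (value of joint carriage above 0.0735 m)), for 0.3 s.
2. the plate is at its stop with the nut in the pocket, and is pressed there with more than 12 N (horizontal distance between nut and pocket below 0.0035 m and z of nut in the frame of pocket below 0.0015 m and angle between nut's own z axis and vertical below 0.06 rad and value of joint carriage above 0.0735 m and contact force between the fingers and carriage above 12 N), for 0.5 s.
At the end, for the whole second after the job is handed in: The nut lies flat (within 0.06 rad) on the floor of the pocket (within 1.5 mm in height and 3.5 mm of the centre), at rest, and the shuttle plate stands within 1.5 mm of its end stop, released (horizontal distance between nut and pocket below 0.0035 m and z of nut in the frame of pocket below 0.0015 m and angle between nut's own z axis and vertical below 0.06 rad and value of joint carriage above 0.0735 m and linear speed of nut below 0.01 m/s); the robot touches nothing.
It fails at once if the nut is gripped or pushed with more than 12 N (contact force between the fingers and nut above 12 N).
It fails at once if the nut is lifted more than 8 mm off the plate (z of nut in the frame of plate_mid above 0.008 m).
It fails at once if the shuttle plate or its tab is loaded with more than 22 N (contact force between any of the arm, the fingers and carriage above 22 N).
It fails at once if a bystander is moved by more than 15 mm (distance of any of bush, gauge_block, dish, tweezers, vial, driver, loupe from where it was at the start of the episode above 0.015 m).
It also fails if it takes over 64 s, if anything falls off the work surface, if the arm or the gripper's body presses on something with over 40 N, if the wrist force passes 120 N, or if a joint passes its speed limit or range.

## Robot

A 6-joint arm with a two-finger parallel gripper is mounted at the origin on the work surface. World frame = base frame: x ahead of the robot, y to its left, z up, the work surface at z = 0. Lengths are in m, angles in rad, forces in N, time in s.
With the tool pointing down it reaches from about 0.35 to 0.975 m from the base axis. Payload 7.1 kg.
Tool frame: the origin (TCP) lies where the fingers leave the gripper's body, on its centre line; the fingertips stand robot.finger_overhang ahead of it and the grasp point (between the pads) lies 61 mm ahead of it (robot.finger_overhang is the distance from the TCP to the fingertips, in m); z points along the fingers, y is the line along which they close (so a half turn about z gives the same grasp; the last joint's range is limited). The gripper opens to 88 mm and grips with 3 to 60 N. Pads are 20 mm wide; open, the fingers measure 115 mm over their backs; the gripper's body (75 mm by 178 mm) begins 61 mm behind the grasp point.
Start: joints at [1.192, 0.423, 1.63, -0, 1.089, -0.019], TCP at [0.22, 0.585, 0.303] pointing down, gripper open.
Joint ranges: [-3, 3], [-0.9, 2.11], [0.09, 2.58], [-1.31, 4.45], [0.11, 2.69], [-2.54, 2.54]. Speed limits (rad/s): [2.39, 2.39, 3.01, 3.14, 3.14, 3.14].

## Interface

Orientations are given as a unit quaternion [w, x, y, z].
In Python, from rig import robot gives the robot as it stands. The module is installed in compiled form; this text tells all that it offers.
- The arm moves only by the tool apply_moves, never from a script. Its argument "plan" is a list of rows, each an object of numbers: "wx", "wy", "wz": the turn, a rotation vector about the tool's x, y, z in rad; "tx", "ty", "tz": the shift along the tool's x, y, z in m; "hand": the closure in counts, from 0 (fully open) to 255 (shut). In form: [{"wx": .., "wy": .., "wz": .., "tx": .., "ty": .., "tz": .., "hand": ..}, ...]. A call has 1 to 10 rows; each row shifts and turns the commanded pose from where the row before left it, along the tool's axes as they then stand; what a row does not reach is not made up. A row lasts 1/8 s, in which the tool goes at most 62.5 mm and 10.7 degrees, less where a joint would pass 70% of its speed; a pose out of reach is approached as far as the arm can. A call with a gripper value outside its range is refused whole. The fingers move at their own pace and stop on an object; the grip force is fixed at half the most. Time passes only in rows, so rows that do not move let the fingers close. It gives the time, the measured TCP pose, the force, the opening and the grip force at its end, in the units of the state.
- robot.get_state(): the state, without advancing time (a new reading comes with each control period).
- robot.snapshot(name): name is "scene" or "top" or "wrist"; returns a dict with "img" (400x640x3 uint8, red, green, blue), "fx", "fy", "cx", "cy" (pixels), "view" (4x4, takes a point from world to camera coordinates). Camera axes: x right, y down, z forward; pixel columns grow to the right and rows downward; lengths in m; the calibration is good to about 2 mm. A picture is of the moment at which its call begins. There is no depth.
- robot.hand_in(): hands the job in; it is judged then, once.
The state is a dict: "clock": time; "joints": joint angles; "qd": joint speeds; "joint_efforts": joint torques, N m; "eef_pos": TCP position; "tcp_rot": TCP orientation; "wrist_force": force on the tool from outside, world axes, zero at the start; "wrist_torque": the same for the moment, N m; "grip_width": finger opening in m; "gripper_force": force on a finger pad.
Only numpy, scipy, OpenCV 4.12 (cv2) and the standard library are available. Lean on these libraries where they do the work, as an engineer would, in place of code of your own. Each camera call takes 0.05 s, during which the arm holds its last target. There are 200 camera calls.

## Working session

There is one attempt and no reset: what is moved stays moved. The work goes in short steps, Python scripts to look and compute and a tool call to move; the robot and the scene stay as the last step left them, time stands still between calls to the robot, and variables do not carry over. Pictures are saved under pics/ and viewed, at most 10 in all, crops included, and the job is handed in when it is done.

Besides the shell and the picture viewer there is one more tool, called after "Emit:" by a JSON object that holds its "name" and its "arguments". apply_moves: Moves the arm, as the interface text tells. Its arguments: {"type":"object","properties":{"plan":{"type":"array","items":{"type":"object","properties":{"wx":{"type":"number"},"wy":{"type":"number"},"wz":{"type":"number"},"tx":{"type":"number"},"ty":{"type":"number"},"tz":{"type":"number"},"hand":{"type":"number"}}}}},"required":["plan"]}

```bash
mkdir -p pics
cat > h.py <<'E'
import numpy as np, cv2
from rig import robot
def snap(n,f,crop=None,scale=1):
    s=robot.snapshot(n); im=s['img'][:,:,::-1]
    if crop: x0,y0,x1,y1=crop; im=im[y0:y1,x0:x1]
    if scale!=1: im=cv2.resize(im,None,fx=scale,fy=scale,interpolation=cv2.INTER_CUBIC)
    cv2.imwrite('pics/'+f,im)
    np.savez('pics/'+f+'.npz',**{k:s[k] for k in('img','fx','fy','cx','cy','view')}); return s
def load(f): return np.load('pics/'+f+'.npz')
def px2w(s,u,v,z):
    V=np.array(s['view']);R=V[:3,:3];c=-R.T@V[:3,3]
    d=R.T@np.array([(u-s['cx'])/s['fx'],(v-s['cy'])/s['fy'],1]); return c+d*(z-c[2])/d[2]
def w2px(s,p):
    V=np.array(s['view']);q=V[:3,:3]@np.array(p)+V[:3,3]; return q[0]/q[2]*s['fx']+s['cx'],q[1]/q[2]*s['fy']+s['cy']
E
python3 - <<'E'
from h import *
s=snap('top','top1.png',scale=1.25)
snap('scene','scene1.png',scale=1.25)
print(s['view'],s['fx'],robot.finger_overhang,robot.get_state())
E
```

```text
[[-0.02678285 -0.99964064  0.00112752 -0.00215565]
 [-0.99658753  0.02661292 -0.07813475  0.48524869]
 [ 0.07807666 -0.00321634 -0.99694217  1.02902419]
 [ 0.          0.          0.          1.        ]] 386.37466623423035 0.08 {'clock': 0.1, 'joints': array([ 1.19198622e+00,  4.23770235e-01,  1.63059577e+00, -9.22629926e-06,
        1.08858366e+00, -1.89952827e-02]), 'qd': array([-0.0007108 , -0.00017455, -0.00191742, -0.00037611, -0.00146921,
        0.00088634]), 'joint_efforts': array([-9.87255316e-05, -5.45623255e+01, -2.74323034e+01,  6.46173977e-02,
        1.88390433e-02, -2.26240223e-05]), 'eef_pos': array([0.21989642, 0.58463001, 0.30198272]), 'tcp_rot': array([-1.30063918e-04,  1.78936330e-01,  9.83860422e-01, -6.65938179e-04]), 'wrist_force': array([-0.88033618,  0.37812752,  0.25570954]), 'wrist_torque': array([0.00416554, 0.00390476, 0.03570866]), 'gripper_force': 0.0, 'grip_width': 0.08756397501313619}
```

View pics/top1.png

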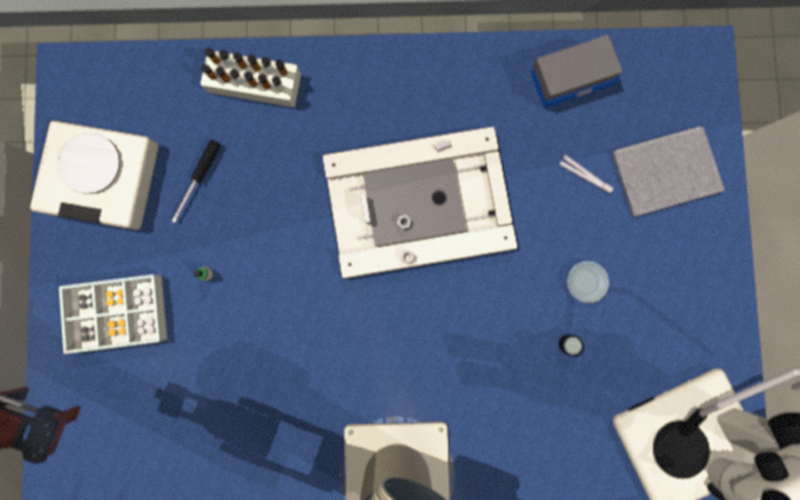

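View pics/scene1.png

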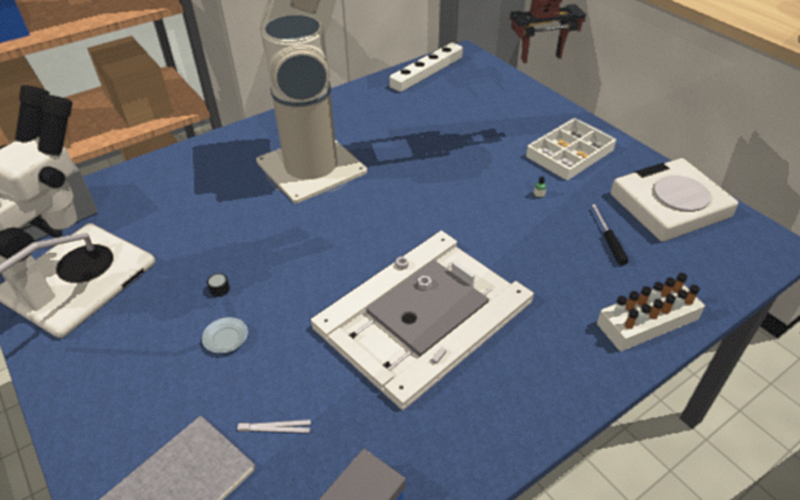

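The top view shows the tab at about (366,207), the nut at (404,222), the pocket at (439,198), the bush at (408,257) and the block at (441,145), in 1.25x pixels. I'll enlarge that area next.

Run:
```python
from h import *
s=load('top1.png'); im=s['img'][:,:,::-1][120:210,265:405]
cv2.imwrite('pics/c1.png',cv2.resize(im,None,fx=5.5,fy=5.5,interpolation=cv2.INTER_CUBIC))
```

```text
(no output)
```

View pics/c1.png

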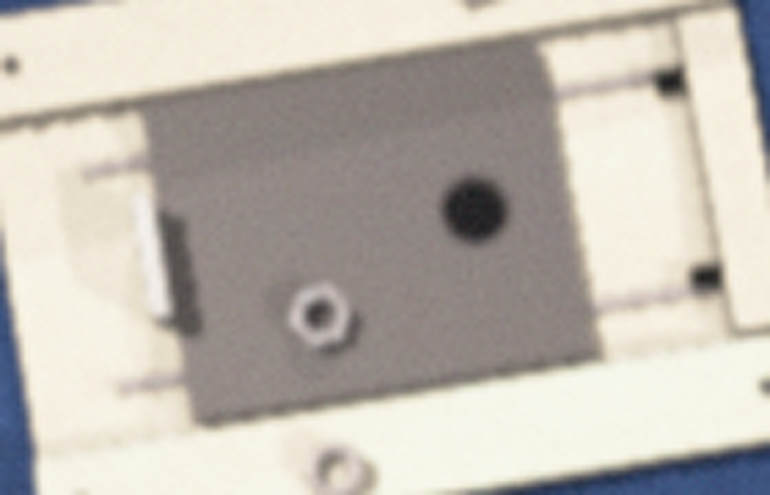

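Run:
```python
from h import *
s=load('top1.png')
f=lambda u,v,z:px2w(s,(u+.5)/5.5-.5+265,(v+.5)/5.5-.5+120,z)
for n,u,v,z in [('TL',145,102,.03),('TR',540,42,.03),('BR',602,355,.03),('BL',198,422,.03),('pocket',475,210,.03),('nut',320,315,.046),('tabU',136,195,.058),('tabL',160,322,.058),('bush',343,472,.046),('stopU',680,20,.03),('stopL',735,330,.03)]:
    print(n,f(u,v,z).round(4))
p,nn=f(475,210,.03),f(320,315,.046);TL,TR,BR,BL=[f(*a,.03) for a in((145,102),(540,42),(602,355),(198,422))]
print(np.linalg.norm(TL-TR),np.linalg.norm(TL-BL),p-nn,(TL+TR+BR+BL)/4, np.linalg.norm(p-(TL+TR+BR+BL)/4))
for a,b in((TL,TR),(BL,BR),(BL,TL),(BR,TR)): print(np.degrees(np.arctan2(*(b-a)[[1,0]])))
```

```text
TL [0.649  0.0526 0.03  ]
TR [ 0.674  -0.1436  0.03  ]
BR [ 0.5174 -0.1683  0.03  ]
BL [0.4898 0.0301 0.03  ]
pocket [ 0.5908 -0.1086  0.03  ]
nut [ 0.5387 -0.0306  0.046 ]
tabU [0.5973 0.0561 0.058 ]
tabL [0.5357 0.0459 0.058 ]
bush [ 0.4625 -0.0395  0.046 ]
stopU [ 0.6833 -0.2134  0.03  ]
stopL [ 0.528  -0.2339  0.03  ]
0.19772607120200947 0.16082635292211286 [ 0.05212284 -0.07798471 -0.016     ] [ 0.58257123 -0.05731672  0.03      ] 0.051929732497792855
-82.74401282882724
-82.07603004231098
8.02820084426113
8.975212547880494
```

```bash
cat >> h.py <<'E'
def pose():
    st=robot.get_state(); w,x,y,z=st['tcp_rot']; yh=np.array([2*(x*y-w*z),1-2*(x*x+z*z)])
    return st['eef_pos'],np.degrees(np.arctan2(yh[1],yh[0])),st
def plan(tgt,yaw,n):
    p,y0,_=pose(); d=(np.array(tgt)-p)/n; dy=(yaw-y0)/n
    for k in range(n):
        a=np.radians(y0+dy*k); c,s=np.cos(a),np.sin(a)
        print('{"tx":%.4f,"ty":%.4f,"tz":%.4f,"wz":%.4f,"hand":H},'%(-s*d[0]+c*d[1],c*d[0]+s*d[1],-d[2],-np.radians(dy)))
def show():
    p,y,st=pose(); print(p.round(4),round(y,2),st['wrist_force'].round(2),round(st['grip_width'],4),st['clock'],st['joints'].round(2))
E
python3 -c "
from h import *
plan([0.51,-0.03,0.25],-56.2,14)"
```

```text
{"tx":-0.0349,"ty":-0.0338,"tz":0.0037,"wz":0.1566,"hand":H},
{"tx":-0.0397,"ty":-0.0279,"tz":0.0037,"wz":0.1566,"hand":H},
{"tx":-0.0436,"ty":-0.0214,"tz":0.0037,"wz":0.1566,"hand":H},
{"tx":-0.0464,"ty":-0.0144,"tz":0.0037,"wz":0.1566,"hand":H},
{"tx":-0.0480,"ty":-0.0070,"tz":0.0037,"wz":0.1566,"hand":H},
{"tx":-0.0485,"ty":0.0006,"tz":0.0037,"wz":0.1566,"hand":H},
{"tx":-0.0479,"ty":0.0082,"tz":0.0037,"wz":0.1566,"hand":H},
{"tx":-0.0460,"ty":0.0155,"tz":0.0037,"wz":0.1566,"hand":H},
{"tx":-0.0430,"ty":0.0225,"tz":0.0037,"wz":0.1566,"hand":H},
{"tx":-0.0390,"ty":0.0290,"tz":0.0037,"wz":0.1566,"hand":H},
{"tx":-0.0340,"ty":0.0347,"tz":0.0037,"wz":0.1566,"hand":H},
{"tx":-0.0282,"ty":0.0396,"tz":0.0037,"wz":0.1566,"hand":H},
{"tx":-0.0216,"ty":0.0435,"tz":0.0037,"wz":0.1566,"hand":H},
{"tx":-0.0146,"ty":0.0463,"tz":0.0037,"wz":0.1566,"hand":H},
```

Emit:
{"name": "apply_moves", "arguments": {"plan": [{"tx":-0.035,"ty":-0.034,"tz":0.0037,"wz":0.157,"hand":150},{"tx":-0.04,"ty":-0.028,"tz":0.0037,"wz":0.157,"hand":150},{"tx":-0.0435,"ty":-0.0215,"tz":0.0037,"wz":0.157,"hand":150},{"tx":-0.0465,"ty":-0.0145,"tz":0.0037,"wz":0.157,"hand":150},{"tx":-0.048,"ty":-0.007,"tz":0.0037,"wz":0.157,"hand":150},{"tx":-0.0485,"ty":0.0005,"tz":0.0037,"wz":0.157,"hand":150},{"tx":-0.048,"ty":0.008,"tz":0.0037,"wz":0.157,"hand":150},{"tx":-0.046,"ty":0.0155,"tz":0.0037,"wz":0.157,"hand":150},{"tx":-0.043,"ty":0.0225,"tz":0.0037,"wz":0.157,"hand":150},{"tx":-0.039,"ty":0.029,"tz":0.0037,"wz":0.157,"hand":150}]}}

```text
invalid input
```

Emit:
{"name": "apply_moves", "arguments": {"plan": [{"tx":-0.034,"ty":0.0345,"tz":0.0037,"wz":0.157,"hand":150},{"tx":-0.028,"ty":0.0395,"tz":0.0037,"wz":0.157,"hand":150},{"tx":-0.0215,"ty":0.0435,"tz":0.0037,"wz":0.157,"hand":150},{"tx":-0.0145,"ty":0.0465,"tz":0.0037,"wz":0.157,"hand":150},{"hand":150},{"hand":150}]}}

```text
invalid input
```

```bash
python3 -c "
from h import *
show(); s=snap('wrist','w1.png',scale=1.25); show()
print(s['view'],s['fx'])
for p in([.5387,-.0306,.046],[.5905,-.109,.03]): print(w2px(s,p))"
```

```text
[0.2199 0.5846 0.302 ] 69.38 [-0.88  0.38  0.26] 0.0876 0.1 [ 1.19  0.42  1.63 -0.    1.09 -0.02]
[0.2199 0.5847 0.3021] 69.39 [-0.69  0.22  1.36] 0.0877 0.15 [ 1.19  0.42  1.63 -0.    1.09 -0.02]
[[ 0.3526668   0.93574688 -0.00197527 -0.62314894]
 [ 0.89498287 -0.33668577  0.29265739 -0.03435261]
 [ 0.2731882  -0.10497838 -0.95621533  0.3930607 ]
 [ 0.          0.          0.          1.        ]] 289.7181979419133
(np.float64(51.990311542498546), np.float64(470.3850701768017))
(np.float64(41.086411844073154), np.float64(487.9141984703788))
```

View pics/w1.png

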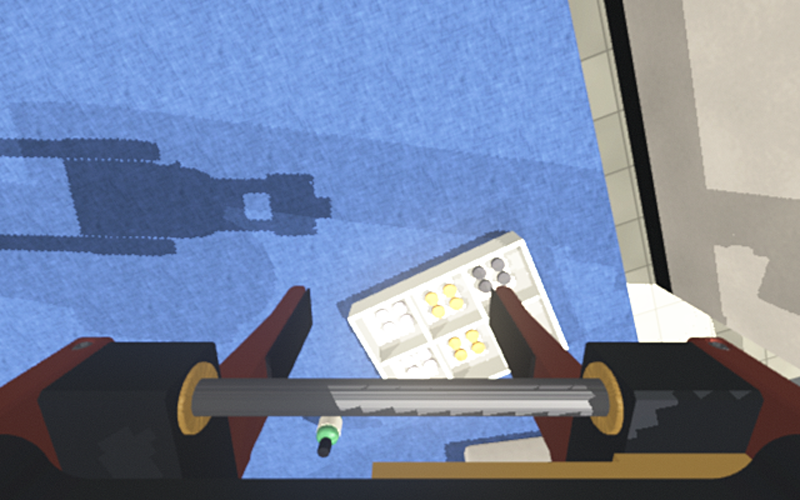

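The fingers frame the bottom of the wrist view. Both plans were refused, so I'll resend with every field filled.

Emit:
{"name": "apply_moves", "arguments": {"plan": [{"wx":0,"wy":0,"tx":-0.035,"ty":-0.034,"tz":0.0037,"wz":0.157,"hand":150},{"wx":0,"wy":0,"tx":-0.04,"ty":-0.028,"tz":0.0037,"wz":0.157,"hand":150},{"wx":0,"wy":0,"tx":-0.0435,"ty":-0.0215,"tz":0.0037,"wz":0.157,"hand":150},{"wx":0,"wy":0,"tx":-0.0465,"ty":-0.0145,"tz":0.0037,"wz":0.157,"hand":150},{"wx":0,"wy":0,"tx":-0.048,"ty":-0.007,"tz":0.0037,"wz":0.157,"hand":150},{"wx":0,"wy":0,"tx":-0.0485,"ty":0.0005,"tz":0.0037,"wz":0.157,"hand":150},{"wx":0,"wy":0,"tx":-0.048,"ty":0.008,"tz":0.0037,"wz":0.157,"hand":150},{"wx":0,"wy":0,"tx":-0.046,"ty":0.0155,"tz":0.0037,"wz":0.157,"hand":150},{"wx":0,"wy":0,"tx":-0.043,"ty":0.0225,"tz":0.0037,"wz":0.157,"hand":150},{"wx":0,"wy":0,"tx":-0.039,"ty":0.029,"tz":0.0037,"wz":0.157,"hand":150}]}}

```text
clock: 1.4
eef_pos: [0.4266, 0.1432, 0.2656]
tcp_rot: [0.0, 0.823, 0.567, 0.0]
wrist_force: [-0.4, 0.5, 0.3]
grip_width: 0.0361
gripper_force: 0.0
```

Emit:
{"name": "apply_moves", "arguments": {"plan": [{"wx":0,"wy":0,"tx":-0.034,"ty":0.0345,"tz":0.0037,"wz":0.157,"hand":150},{"wx":0,"wy":0,"tx":-0.028,"ty":0.0395,"tz":0.0037,"wz":0.157,"hand":150},{"wx":0,"wy":0,"tx":-0.0215,"ty":0.0435,"tz":0.0037,"wz":0.157,"hand":150},{"wx":0,"wy":0,"tx":-0.0145,"ty":0.0465,"tz":0.0037,"wz":0.157,"hand":150},{"wx":0,"wy":0,"wz":0,"tx":0,"ty":0,"tz":0,"hand":150},{"wx":0,"wy":0,"wz":0,"tx":0,"ty":0,"tz":0,"hand":150}]}}

```text
clock: 2.15
eef_pos: [0.5079, -0.0311, 0.2506]
tcp_rot: [-0.0, 0.958, 0.288, -0.0]
wrist_force: [-0.9, 0.0, 0.1]
grip_width: 0.0362
gripper_force: 0.0
```

```bash
python3 -c "
from h import *
s=snap('wrist','w2.png',scale=1.25); show()
for p in([.5387,-.0306,.046],[.5905,-.109,.03]): print(np.array(w2px(s,p))*1.25)"
```

```text
[ 0.5078 -0.0306  0.2507] -56.48 [-0.9   1.34  0.09] 0.0359 2.2 [-0.08  0.33  1.92  0.    0.89  0.9 ]
[421.36684201 204.42214035]
[531.74270249 200.89518789]
```

View pics/w2.png

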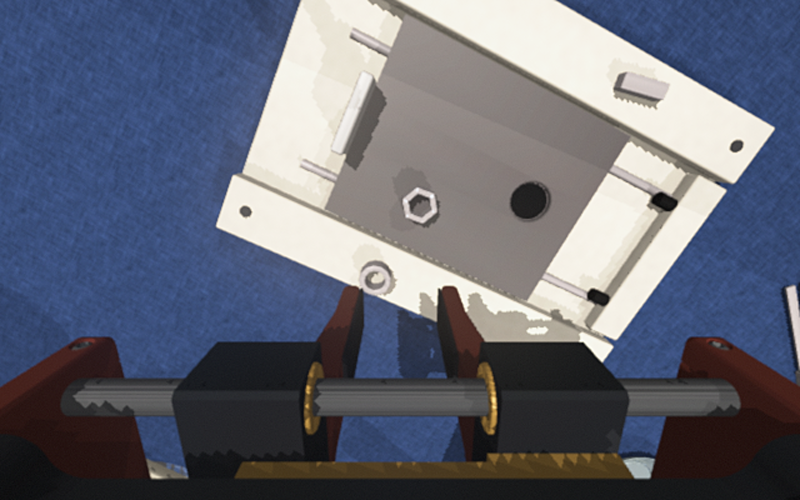

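The nut sits at (420,206) and the pocket at (530,201), which matches my predictions to 1–2 px. I'll enlarge the view to get the nut's orientation.

Run:
```python
from h import *
s=load('w2.png'); im=s['img'][:,:,::-1][135:195,300:460]
cv2.imwrite('pics/c2.png',cv2.resize(im,None,fx=5,fy=5,interpolation=cv2.INTER_CUBIC))
```

```text
(no output)
```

View pics/c2.png

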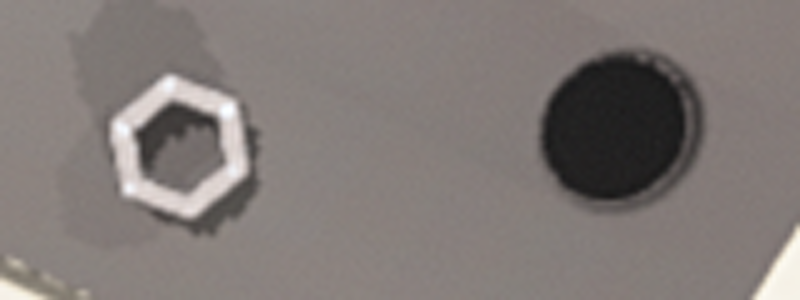

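Run:
```python
from h import *
s=load('w2.png')
f=lambda u,v,z:px2w(s,(u+.5)/5-.5+300,(v+.5)/5-.5+135,z)
C=np.array([f(*a,.046) for a in((170,76),(236,102),(248,180),(190,217),(125,190),(112,123))])
c=C.mean(0); P=f(622.5,130,.03); print(c,P,P-c,np.linalg.norm((P-c)[:2]))
r=C-c; print(np.hypot(r[:,0],r[:,1]), np.degrees(np.arctan2(r[:,1],r[:,0])), 'dir',np.degrees(np.arctan2(*(P-c)[[1,0]])))
for u,v in((541,130),(704,130),(622,48),(622,212)): print(f(u,v,.03))
```

```text
[ 0.53725258 -0.02982092  0.046     ] [ 0.58984419 -0.10778314  0.03      ] [ 0.05259161 -0.07796222 -0.016     ] 0.09404246914590027
[0.01466426 0.01438646 0.01520962 0.01425713 0.01390986 0.01461711] [  42.22847657  -16.04287942  -81.53733477 -137.60037098  161.01817811
  102.81113599] dir -55.99725735038347
[ 0.58037887 -0.09345107  0.03      ]
[ 0.59930851 -0.12211368  0.03      ]
[ 0.60308204 -0.09674507  0.03      ]
[ 0.57603576 -0.11901965  0.03      ]
```

```bash
python3 -c "
from h import *
plan([0.5373,-0.0298,0.2506],-50,1)"
```

```text
{"tx":0.0250,"ty":0.0156,"tz":0.0001,"wz":-0.1131,"hand":H},
```

Emit:
{"name": "apply_moves", "arguments": {"plan": [{"wx":0,"wy":0,"tx":0.0125,"ty":0.008,"tz":0.02,"wz":0,"hand":150},{"wx":0,"wy":0,"tx":0.0125,"ty":0.008,"tz":0.02,"wz":0,"hand":150},{"wx":0,"wy":0,"tx":0,"ty":0,"tz":0.02,"wz":-0.113,"hand":150},{"wx":0,"wy":0,"tx":0,"ty":0,"tz":0.02,"wz":0,"hand":150},{"wx":0,"wy":0,"tx":0,"ty":0,"tz":0,"wz":0,"hand":150},{"wx":0,"wy":0,"tx":0,"ty":0,"tz":0,"wz":0,"hand":150}]}}

```text
clock: 2.95
eef_pos: [0.5382, -0.03, 0.1715]
tcp_rot: [0.0, 0.94, 0.342, 0.0]
wrist_force: [-0.0, 0.2, -0.3]
grip_width: 0.0358
gripper_force: 0.0
```

```bash
python3 -c "
from h import *
show(); plan([0.5373,-0.0298,0.1135],-50,4)"
```

```text
[ 0.5382 -0.03    0.1715] -50.0 [-0.05  0.15 -0.28] 0.0358 2.95 [-0.08  0.49  1.9   0.    0.75  0.79]
{"tx":-0.0001,"ty":-0.0002,"tz":0.0145,"wz":-0.0000,"hand":H},
{"tx":-0.0001,"ty":-0.0002,"tz":0.0145,"wz":-0.0000,"hand":H},
{"tx":-0.0001,"ty":-0.0002,"tz":0.0145,"wz":-0.0000,"hand":H},
{"tx":-0.0001,"ty":-0.0002,"tz":0.0145,"wz":-0.0000,"hand":H},
```

Emit:
{"name": "apply_moves", "arguments": {"plan": [{"wx":0,"wy":0,"tx":0,"ty":-0.0007,"tz":0.02,"wz":0,"hand":150},{"wx":0,"wy":0,"tx":0,"ty":0,"tz":0.018,"wz":0,"hand":150},{"wx":0,"wy":0,"tx":0,"ty":0,"tz":0.014,"wz":0,"hand":150},{"wx":0,"wy":0,"tx":0,"ty":0,"tz":0.006,"wz":0,"hand":150},{"wx":0,"wy":0,"tx":0,"ty":0,"tz":0,"wz":0,"hand":150},{"wx":0,"wy":0,"tx":0,"ty":0,"tz":0,"wz":0,"hand":150}]}}

```text
clock: 3.7
eef_pos: [0.5379, -0.0303, 0.1132]
tcp_rot: [0.0, 0.94, 0.341, 0.0]
wrist_force: [0.9, 0.2, -0.1]
grip_width: 0.0362
gripper_force: 0.0
```

```bash
python3 -c "
from h import *
show(); P=np.array([0.58985,-0.1078]); p,y,_=pose()
s=snap('wrist','w3.png',scale=1.25)
a=np.radians(y);c,sn=np.cos(a),np.sin(a);d=P-p[:2];print(d,-sn*d[0]+c*d[1],c*d[0]+sn*d[1])"
```

```text
[ 0.5379 -0.0303  0.1132] -50.08 [ 0.86  0.16 -0.13] 0.0362 3.7 [-0.08  0.59  1.92 -0.    0.63  0.8 ]
[ 0.05193472 -0.07753307] -0.009918447813105878 0.09279125073047231
```

View pics/w3.png

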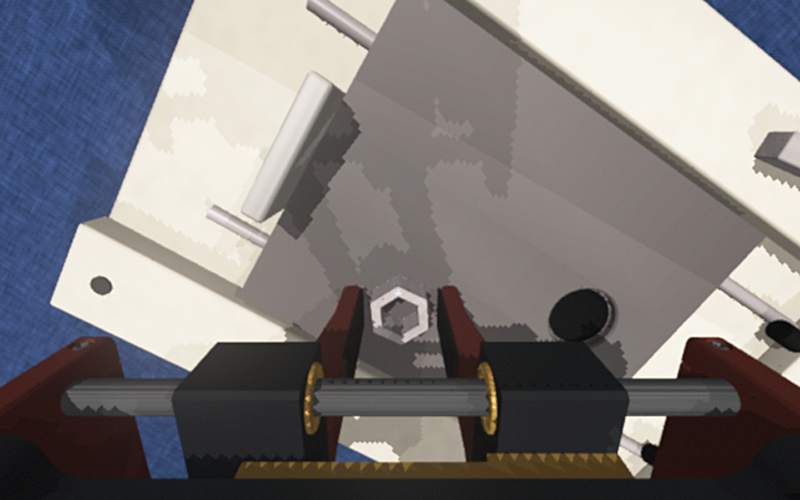

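The nut is centred between the fingers at (400,314), with the pocket off to the right. I'll start pushing gently.

Emit:
{"name": "apply_moves", "arguments": {"plan": [{"wx":0,"wy":0,"wz":0,"tx":0,"ty":0.002,"tz":0,"hand":150},{"wx":0,"wy":0,"wz":0,"tx":0,"ty":0.002,"tz":0,"hand":150},{"wx":0,"wy":0,"wz":0,"tx":0,"ty":0.002,"tz":0,"hand":150},{"wx":0,"wy":0,"wz":0,"tx":-0.0003,"ty":0.003,"tz":0,"hand":150},{"wx":0,"wy":0,"wz":0,"tx":-0.0004,"ty":0.004,"tz":0,"hand":150},{"wx":0,"wy":0,"wz":0,"tx":-0.0005,"ty":0.005,"tz":0,"hand":150},{"wx":0,"wy":0,"wz":0,"tx":-0.0005,"ty":0.005,"tz":0,"hand":150},{"wx":0,"wy":0,"wz":0,"tx":-0.0005,"ty":0.005,"tz":0,"hand":150},{"wx":0,"wy":0,"wz":0,"tx":-0.0006,"ty":0.005,"tz":0,"hand":150},{"wx":0,"wy":0,"wz":0,"tx":-0.0006,"ty":0.005,"tz":0,"hand":150}]}}

```text
clock: 5.0
eef_pos: [0.5596, -0.0618, 0.1129]
tcp_rot: [0.0, 0.94, 0.341, 0.0]
wrist_force: [-0.2, 0.1, -0.1]
grip_width: 0.0362
gripper_force: 0.1
```

Emit:
{"name": "apply_moves", "arguments": {"plan": [{"wx":0,"wy":0,"wz":0,"tx":-0.0006,"ty":0.005,"tz":0,"hand":150},{"wx":0,"wy":0,"wz":0,"tx":-0.0006,"ty":0.005,"tz":0,"hand":150},{"wx":0,"wy":0,"wz":0,"tx":-0.0006,"ty":0.005,"tz":0,"hand":150},{"wx":0,"wy":0,"wz":0,"tx":-0.0006,"ty":0.005,"tz":0,"hand":150},{"wx":0,"wy":0,"wz":0,"tx":-0.0006,"ty":0.005,"tz":0,"hand":150},{"wx":0,"wy":0,"wz":0,"tx":-0.0005,"ty":0.004,"tz":0,"hand":150},{"wx":0,"wy":0,"wz":0,"tx":-0.0003,"ty":0.003,"tz":0,"hand":150},{"wx":0,"wy":0,"wz":0,"tx":-0.0002,"ty":0.002,"tz":0,"hand":150},{"wx":0,"wy":0,"wz":0,"tx":0,"ty":0,"tz":0,"hand":150}]}}

```text
clock: 6.12
eef_pos: [0.5783, -0.0903, 0.1129]
tcp_rot: [0.0, 0.94, 0.341, 0.0]
wrist_force: [0.0, 0.1, 0.0]
grip_width: 0.0363
gripper_force: 0.0
```

```bash
python3 -c "
from h import *
show(); s=snap('wrist','w4.png',crop=(240,190,440,300),scale=4)
p,y,_=pose();a=np.radians(y);n=p[:2]-0.0051*np.array([np.cos(a),np.sin(a)])
f=lambda q:(np.array(w2px(s,q))-[240,190])*4
print(n,f([*n,.046]),f([.58985,-.1078,.03]))"
```

```text
[ 0.5783 -0.0903  0.1129] -50.08 [0.01 0.14 0.  ] 0.0363 6.125 [-0.18  0.64  1.81 -0.    0.69  0.7 ]
[ 0.57490194 -0.08627537] [287.45355863 251.18977061] [456.17302283 215.86600678]
```

View pics/w4.png

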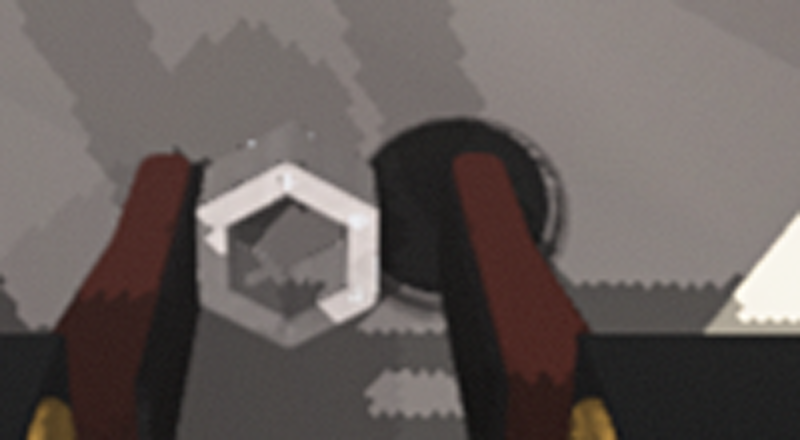

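The nut top is at (288,253), as predicted, flush on the rear pad and starting over the pocket. I'll keep going slowly.

Emit:
{"name": "apply_moves", "arguments": {"plan": [{"wx":0,"wy":0,"wz":0,"tx":-0.0002,"ty":0.002,"tz":0,"hand":150},{"wx":0,"wy":0,"wz":0,"tx":-0.0002,"ty":0.0025,"tz":0,"hand":150},{"wx":0,"wy":0,"wz":0,"tx":-0.0003,"ty":0.0025,"tz":0,"hand":150},{"wx":0,"wy":0,"wz":0,"tx":-0.0002,"ty":0.0025,"tz":0,"hand":150},{"wx":0,"wy":0,"wz":0,"tx":-0.0003,"ty":0.0025,"tz":0,"hand":150},{"wx":0,"wy":0,"wz":0,"tx":-0.0002,"ty":0.0025,"tz":0,"hand":150},{"wx":0,"wy":0,"wz":0,"tx":-0.0003,"ty":0.0025,"tz":0,"hand":150},{"wx":0,"wy":0,"wz":0,"tx":-0.0002,"ty":0.0025,"tz":0,"hand":150},{"wx":0,"wy":0,"wz":0,"tx":-0.0002,"ty":0.002,"tz":0,"hand":150},{"wx":0,"wy":0,"wz":0,"tx":0,"ty":0,"tz":0,"hand":150}]}}

```text
clock: 7.42
eef_pos: [0.5905, -0.1082, 0.1129]
tcp_rot: [0.0, 0.94, 0.341, 0.0]
wrist_force: [0.6, 0.4, -0.3]
grip_width: 0.0362
gripper_force: 0.0
```

```bash
python3 -c "
from h import *
show(); s=snap('wrist','w5.png',crop=(240,190,440,300),scale=4)
f=lambda q:(np.array(w2px(s,q))-[240,190])*4
print(f([.58985,-.1078,.046]),f([.58985,-.1078,.041]),f([.58985,-.1078,.03]))"
```

```text
[ 0.5905 -0.1082  0.1129] -50.08 [ 0.57  0.43 -0.35] 0.0362 7.425 [-0.2   0.65  1.78 -0.    0.71  0.67]
[318.93715792 252.70715595] [318.95775828 236.47267772] [318.99926487 203.76268516]
```

View pics/w5.png

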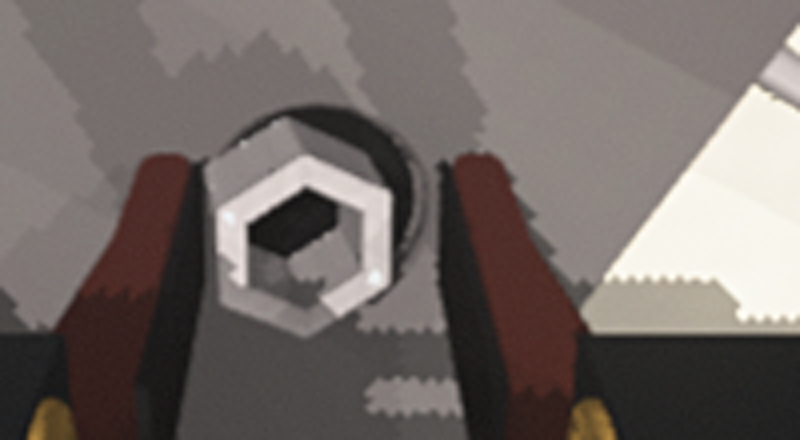

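The nut is leaning into the pocket, with its top centre at (305,246). It needs a few millimetres more.

Emit:
{"name": "apply_moves", "arguments": {"plan": [{"wx":0,"wy":0,"wz":0,"tx":-0.0001,"ty":0.001,"tz":0,"hand":150},{"wx":0,"wy":0,"wz":0,"tx":-0.0001,"ty":0.001,"tz":0,"hand":150},{"wx":0,"wy":0,"wz":0,"tx":-0.0001,"ty":0.001,"tz":0,"hand":150},{"wx":0,"wy":0,"wz":0,"tx":0,"ty":0.001,"tz":0,"hand":150},{"wx":0,"wy":0,"wz":0,"tx":0,"ty":0.001,"tz":0,"hand":150},{"wx":0,"wy":0,"wz":0,"tx":0,"ty":0,"tz":0,"hand":150}]}}

```text
clock: 8.22
eef_pos: [0.5934, -0.1121, 0.1129]
tcp_rot: [0.0, 0.94, 0.341, 0.0]
wrist_force: [-0.2, -0.4, 0.1]
grip_width: 0.0358
gripper_force: 0.0
```

```bash
python3 -c "
from h import *
show(); s=snap('wrist','w6.png',crop=(240,190,440,300),scale=4)
f=lambda q:(np.array(w2px(s,q))-[240,190])*4
print(f([.58985,-.1078,.046]),f([.58985,-.1078,.041]),f([.58985,-.1078,.03]))"
```

```text
[ 0.5934 -0.1121  0.1129] -50.08 [-0.22 -0.38  0.13] 0.0358 8.225 [-0.21  0.66  1.77 -0.    0.72  0.67]
[284.64681903 250.95415648] [285.62595824 234.76206796] [287.59870901 202.13856084]
```

View pics/w6.png

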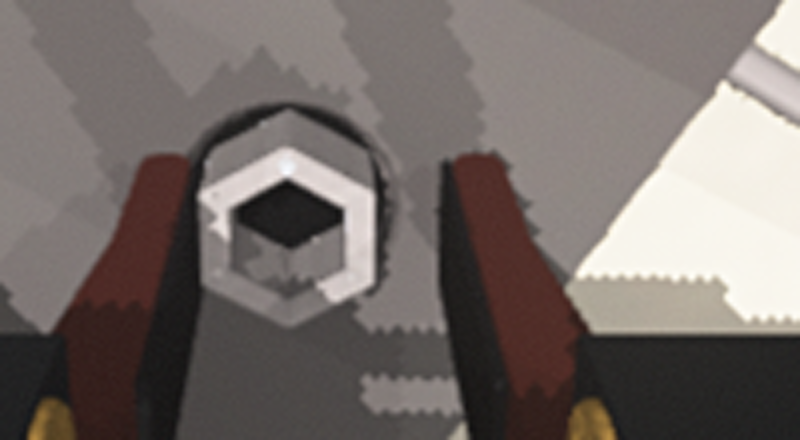

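Run:
```python
from h import *
for fn,pts in(('w3.png',((313,72),(243,211))),('w2.png',((367,72),(332,152)))):
    s=load(fn); q=[px2w(s,(u+.5)/1.25-.5,(v+.5)/1.25-.5,.058) for u,v in pts]
    print(fn,q,np.linalg.norm(q[0]-q[1]),(q[0]+q[1])/2,np.degrees(np.arctan2(*(q[0]-q[1])[[1,0]])))
```

```text
w3.png [array([0.59528562, 0.05777375, 0.058     ]), array([0.53809904, 0.04977606, 0.058     ])] 0.057743118607991556 [0.56669233 0.05377491 0.058     ] 7.961323615488605
w2.png [array([0.59590674, 0.05517079, 0.058     ]), array([0.53612468, 0.04831131, 0.058     ])] 0.060174306640029505 [0.56601571 0.05174105 0.058     ] 6.54556842737226
```

Emit:
{"name": "apply_moves", "arguments": {"plan": [{"wx":0,"wy":0,"wz":0,"tx":0,"ty":-0.0025,"tz":0,"hand":150},{"wx":0,"wy":0,"wz":0,"tx":0,"ty":-0.0025,"tz":0,"hand":150},{"wx":0,"wy":0,"wz":0,"tx":0,"ty":0,"tz":0,"hand":150},{"wx":0,"wy":0,"wz":0,"tx":0,"ty":0,"tz":-0.005,"hand":150},{"wx":0,"wy":0,"wz":0,"tx":0,"ty":0,"tz":-0.02,"hand":150},{"wx":0,"wy":0,"wz":0,"tx":0,"ty":0,"tz":-0.04,"hand":150},{"wx":0,"wy":0,"wz":0,"tx":0,"ty":0,"tz":-0.04,"hand":150},{"wx":0,"wy":0,"wz":0,"tx":0,"ty":0,"tz":0,"hand":255},{"wx":0,"wy":0,"wz":0,"tx":0,"ty":0,"tz":0,"hand":255}]}}

```text
clock: 9.4
eef_pos: [0.5899, -0.1082, 0.2184]
tcp_rot: [0.0, 0.94, 0.341, 0.0]
wrist_force: [-0.5, 0.4, -1.1]
grip_width: 0.0198
gripper_force: 0.0
```

Run:
```python
from h import *
show()
s=snap('wrist','w7.png'); u,v=map(int,w2px(s,[.59,-.108,.041])); print(u,v)
im=s['img'][v-30:v+30,u-30:u+30].min(2)
m=(im>165).astype(np.uint8); n,l,st,c=cv2.connectedComponentsWithStats(m)
for i in range(1,n):
    if st[i,4]>40: print(st[i],c[i]+[u-30,v-30])
for a in range(0,60,4): print(''.join(' .:-=+*#%@'[min(9,x//26)] for x in im[a,::2]))
plan([0.564,0.0715,0.2184],8,7)
```

```text
[ 0.5899 -0.1082  0.2184] -50.08 [-0.48  0.44 -1.06] 0.0198 9.4 [-0.2   0.49  1.74 -0.    0.9   0.67]
320 196
[ 17  16  27  30 323] [320.00928793 196.21052632]
===================+=++=++++==
=========================+===+
==============================
==========--..:-..:-========+=
========-..-==+*+==:.-========
=======:.==*%#%#%#%*==:-======
======-:=%##+.....=#%%+-======
======-:=#%.........##+:======
======---##:......:-##*:======
=======--#%====-===+%%*-======
=========-*##%#=#%#%*-:=======
============-=#@#=::==========
==============================
==============================
==============================
{"tx":0.0137,"ty":-0.0220,"tz":-0.0001,"wz":-0.1448,"hand":H},
{"tx":0.0167,"ty":-0.0198,"tz":-0.0001,"wz":-0.1448,"hand":H},
{"tx":0.0194,"ty":-0.0172,"tz":-0.0001,"wz":-0.1448,"hand":H},
{"tx":0.0217,"ty":-0.0142,"tz":-0.0001,"wz":-0.1448,"hand":H},
{"tx":0.0235,"ty":-0.0109,"tz":-0.0001,"wz":-0.1448,"hand":H},
{"tx":0.0248,"ty":-0.0074,"tz":-0.0001,"wz":-0.1448,"hand":H},
{"tx":0.0256,"ty":-0.0038,"tz":-0.0001,"wz":-0.1448,"hand":H},
```

The nut's ring centroid is (320.0,196.2), exactly where a seated nut should be. Next I'll move behind the tab.

Emit:
{"name": "apply_moves", "arguments": {"plan": [{"wx":0,"wy":0,"tx":0.0137,"ty":-0.022,"tz":0,"wz":-0.145,"hand":255},{"wx":0,"wy":0,"tx":0.0167,"ty":-0.0198,"tz":0,"wz":-0.145,"hand":255},{"wx":0,"wy":0,"tx":0.0194,"ty":-0.0172,"tz":0,"wz":-0.145,"hand":255},{"wx":0,"wy":0,"tx":0.0217,"ty":-0.0142,"tz":0,"wz":-0.145,"hand":255},{"wx":0,"wy":0,"tx":0.0235,"ty":-0.011,"tz":0,"wz":-0.145,"hand":255},{"wx":0,"wy":0,"tx":0.0248,"ty":-0.0074,"tz":0,"wz":-0.145,"hand":255},{"wx":0,"wy":0,"tx":0.0256,"ty":-0.0038,"tz":0,"wz":-0.145,"hand":255},{"wx":0,"wy":0,"tx":0,"ty":0,"tz":0,"wz":0,"hand":255},{"wx":0,"wy":0,"tx":0,"ty":0,"tz":0,"wz":0,"hand":255}]}}

```text
clock: 10.58
eef_pos: [0.5642, 0.071, 0.2171]
tcp_rot: [-0.0, 0.656, 0.755, -0.001]
wrist_force: [-0.2, -0.4, 0.6]
grip_width: 0.0003
gripper_force: 0.0
```

```bash
python3 -c "
from h import *
show(); plan([0.564,0.0715,0.118],8,1)
s=robot.snapshot('wrist')
for z in(.058,):
  for o in(-20,0,20):
    e=np.array([.9903,.139]);n=np.array([-.139,.9903]);b=np.array([.5665,.0525])+o/1e3*e
    r=[]
    for t in np.arange(-18,26,1.):
        u,v=w2px(s,[*(b+t/1e3*n),z]); r.append(int(s['img'][int(round(v)),int(round(u))].mean()))
    print(o,r)"
```

```text
[0.5642 0.071  0.2171] 7.97 [-0.17 -0.36  0.64] 0.0003 10.575 [ 0.1   0.46  1.81 -0.    0.87 -0.03]
{"tx":0.0005,"ty":-0.0001,"tz":0.0991,"wz":-0.0005,"hand":H},
-20 [138, 138, 136, 137, 137, 136, 137, 137, 138, 138, 134, 124, 157, 229, 239, 235, 236, 238, 238, 235, 218, 174, 145, 143, 146, 144, 143, 141, 140, 144, 144, 145, 145, 140, 139, 205, 227, 226, 225, 226, 226, 227, 229, 233]
0 [43, 43, 48, 57, 55, 56, 55, 56, 56, 56, 51, 60, 146, 230, 240, 235, 238, 240, 240, 236, 218, 175, 141, 142, 142, 143, 141, 141, 141, 141, 143, 146, 146, 142, 138, 210, 231, 229, 227, 227, 227, 227, 226, 227]
20 [134, 134, 135, 135, 135, 135, 137, 136, 135, 136, 134, 133, 167, 223, 236, 235, 238, 240, 240, 236, 218, 177, 142, 142, 142, 144, 144, 141, 142, 144, 146, 147, 147, 143, 140, 211, 232, 230, 229, 230, 230, 231, 230, 229]
```

Relative to my estimate, the tab top spans −6 to +3 mm, so the outer face is 3 mm further out than assumed. I'll back off a little more and then descend.

Emit:
{"name": "apply_moves", "arguments": {"plan": [{"wx":0,"wy":0,"wz":0,"tx":0.0035,"ty":0,"tz":0.02,"hand":255},{"wx":0,"wy":0,"wz":0,"tx":0,"ty":0,"tz":0.03,"hand":255},{"wx":0,"wy":0,"wz":0,"tx":0,"ty":0,"tz":0.02,"hand":255},{"wx":0,"wy":0,"wz":0,"tx":0,"ty":0,"tz":0.015,"hand":255},{"wx":0,"wy":0,"wz":0,"tx":0,"ty":0,"tz":0.01,"hand":255},{"wx":0,"wy":0,"wz":0,"tx":0,"ty":0,"tz":0.005,"hand":255},{"wx":0,"wy":0,"wz":0,"tx":0,"ty":0,"tz":0,"hand":255},{"wx":0,"wy":0,"wz":0,"tx":0,"ty":0,"tz":0,"hand":255}]}}

```text
clock: 11.62
eef_pos: [0.5644, 0.0749, 0.1184]
tcp_rot: [0.0, 0.656, 0.755, 0.0]
wrist_force: [-0.0, 0.4, -0.4]
grip_width: 0.0004
gripper_force: 0.0
```

Emit:
{"name": "apply_moves", "arguments": {"plan": [{"wx":0,"wy":0,"wz":0,"tx":-0.002,"ty":0,"tz":0,"hand":255},{"wx":0,"wy":0,"wz":0,"tx":-0.002,"ty":0,"tz":0,"hand":255},{"wx":0,"wy":0,"wz":0,"tx":-0.001,"ty":0,"tz":0,"hand":255},{"wx":0,"wy":0,"wz":0,"tx":-0.001,"ty":0,"tz":0,"hand":255},{"wx":0,"wy":0,"wz":0,"tx":-0.001,"ty":0,"tz":0,"hand":255},{"wx":0,"wy":0,"wz":0,"tx":-0.001,"ty":0,"tz":0,"hand":255},{"wx":0,"wy":0,"wz":0,"tx":-0.001,"ty":0,"tz":0,"hand":255},{"wx":0,"wy":0,"wz":0,"tx":-0.001,"ty":0,"tz":0,"hand":255},{"wx":0,"wy":0,"wz":0,"tx":-0.001,"ty":0,"tz":0,"hand":255},{"wx":0,"wy":0,"wz":0,"tx":-0.001,"ty":0,"tz":0,"hand":255}]}}

```text
clock: 12.88
eef_pos: [0.5656, 0.0638, 0.1179]
tcp_rot: [-0.0, 0.656, 0.755, 0.0]
wrist_force: [-1.6, 5.7, -0.1]
grip_width: 0.0008
gripper_force: 3.0
```

Emit:
{"name": "apply_moves", "arguments": {"plan": [{"wx":0,"wy":0,"wz":0,"tx":-0.0015,"ty":0,"tz":0,"hand":255},{"wx":0,"wy":0,"wz":0,"tx":-0.0015,"ty":0,"tz":0,"hand":255},{"wx":0,"wy":0,"wz":0,"tx":-0.0015,"ty":0,"tz":0,"hand":255},{"wx":0,"wy":0,"wz":0,"tx":-0.0015,"ty":0,"tz":0,"hand":255},{"wx":0,"wy":0,"wz":0,"tx":-0.0015,"ty":0,"tz":0,"hand":255},{"wx":0,"wy":0,"wz":0,"tx":-0.0015,"ty":0,"tz":0,"hand":255},{"wx":0,"wy":0,"wz":0,"tx":-0.0015,"ty":0,"tz":0,"hand":255},{"wx":0,"wy":0,"wz":0,"tx":-0.0015,"ty":0,"tz":0,"hand":255},{"wx":0,"wy":0,"wz":0,"tx":-0.0015,"ty":0,"tz":0,"hand":255},{"wx":0,"wy":0,"wz":0,"tx":-0.0015,"ty":0,"tz":0,"hand":255}]}}

```text
clock: 14.12
eef_pos: [0.5677, 0.0489, 0.1179]
tcp_rot: [-0.0, 0.656, 0.755, 0.0]
wrist_force: [-1.6, 5.2, -0.2]
grip_width: 0.0002
gripper_force: 3.0
```

Emit:
{"name": "apply_moves", "arguments": {"plan": [{"wx":0,"wy":0,"wz":0,"tx":-0.0015,"ty":0,"tz":0,"hand":255},{"wx":0,"wy":0,"wz":0,"tx":-0.0015,"ty":0,"tz":0,"hand":255},{"wx":0,"wy":0,"wz":0,"tx":-0.0015,"ty":0,"tz":0,"hand":255},{"wx":0,"wy":0,"wz":0,"tx":-0.0015,"ty":0,"tz":0,"hand":255},{"wx":0,"wy":0,"wz":0,"tx":-0.0015,"ty":0,"tz":0,"hand":255},{"wx":0,"wy":0,"wz":0,"tx":-0.0015,"ty":0,"tz":0,"hand":255},{"wx":0,"wy":0,"wz":0,"tx":-0.0015,"ty":0,"tz":0,"hand":255},{"wx":0,"wy":0,"wz":0,"tx":0,"ty":0,"tz":0,"hand":255},{"wx":0,"wy":0,"wz":0,"tx":0,"ty":0,"tz":0,"hand":255}]}}

```text
clock: 15.25
eef_pos: [0.5692, 0.0384, 0.1179]
tcp_rot: [-0.0, 0.656, 0.755, 0.0]
wrist_force: [0.0, 5.6, 0.4]
grip_width: 0.0004
gripper_force: 2.6
```

Run:
```python
from h import *
show()
# plate travel: find pocket nut ring along slide from the top camera + bumper gap
s=snap('top','t2.png'); g=s['img'].mean(2)
d=np.array([.1392,-.9903]); e=np.array([.9903,.1392])
for nm in('top1.png','t2.png'):
    q=load(nm); g=cv2.GaussianBlur(q['img'].mean(2).astype(np.float32),(0,0),.7)
    for lat in(0,62):
        row=[]
        for t in range(20,150,2):
            u,v=w2px(q,[*(np.array([.58985,-.1078])+lat/1e3*e+t/1e3*d),.03]); row.append(int(cv2.getRectSubPix(g,(1,1),(u,v))[0,0]))
        print(nm,lat,row)
```

```text
[0.5692 0.0384 0.1179] 8.07 [0.02 5.63 0.41] 0.0004 15.25 [ 0.05  0.61  1.84  0.    0.68 -0.1 ]
top1.png 0 [121, 128, 132, 133, 132, 133, 133, 134, 133, 133, 133, 136, 142, 154, 171, 195, 216, 230, 236, 238, 238, 238, 238, 238, 238, 238, 238, 238, 238, 238, 238, 238, 238, 238, 239, 239, 239, 239, 238, 237, 234, 230, 226, 222, 216, 207, 198, 192, 200, 215, 227, 234, 235, 235, 235, 235, 235, 235, 235, 235, 233, 225, 207, 165, 124]
top1.png 62 [125, 124, 124, 124, 125, 124, 124, 124, 124, 123, 123, 125, 131, 143, 162, 188, 210, 225, 233, 234, 234, 235, 235, 235, 234, 233, 233, 232, 232, 232, 232, 231, 230, 229, 227, 226, 226, 227, 226, 224, 220, 216, 213, 211, 206, 199, 193, 189, 199, 211, 222, 227, 228, 228, 228, 229, 229, 228, 228, 227, 223, 215, 192, 155, 119]
t2.png 0 [163, 155, 133, 101, 73, 60, 57, 65, 89, 119, 146, 162, 153, 139, 125, 122, 125, 128, 130, 130, 130, 130, 130, 131, 132, 133, 137, 146, 161, 182, 206, 223, 233, 236, 237, 238, 238, 238, 237, 235, 232, 229, 224, 220, 214, 205, 196, 190, 198, 213, 226, 233, 234, 234, 234, 234, 234, 234, 234, 234, 232, 223, 204, 162, 122]
t2.png 62 [124, 124, 124, 124, 123, 122, 122, 122, 122, 122, 122, 123, 123, 123, 123, 123, 123, 123, 122, 122, 122, 121, 121, 122, 123, 124, 126, 133, 144, 163, 188, 207, 221, 226, 225, 224, 224, 224, 224, 222, 218, 215, 211, 208, 204, 197, 190, 186, 197, 210, 221, 226, 227, 227, 227, 227, 227, 227, 227, 226, 222, 213, 191, 155, 119]
```

Run:
```python
from h import *
s=load('top1.png');d=np.array([.1392,-.9903]); e=np.array([.9903,.1392])
for u,v in((653,84),(690,278)):
    p=px2w(s,(u+.5)/5.5-.5+265,(v+.5)/5.5-.5+120,.022)[:2]-[.58985,-.1078]; print(p@d,p@e)
```

```text
0.10027337581839497 0.05002618274284571
0.1008929211273113 -0.04894595119768899
```

Emit:
{"name": "apply_moves", "arguments": {"plan": [{"wx":0,"wy":0,"wz":0,"tx":-0.0012,"ty":0,"tz":0,"hand":255},{"wx":0,"wy":0,"wz":0,"tx":-0.0012,"ty":0,"tz":0,"hand":255},{"wx":0,"wy":0,"wz":0,"tx":-0.0012,"ty":0,"tz":0,"hand":255},{"wx":0,"wy":0,"wz":0,"tx":-0.0012,"ty":0,"tz":0,"hand":255},{"wx":0,"wy":0,"wz":0,"tx":-0.0012,"ty":0,"tz":0,"hand":255},{"wx":0,"wy":0,"wz":0,"tx":-0.0012,"ty":0,"tz":0,"hand":255},{"wx":0,"wy":0,"wz":0,"tx":-0.0012,"ty":0,"tz":0,"hand":255},{"wx":0,"wy":0,"wz":0,"tx":-0.0012,"ty":0,"tz":0,"hand":255},{"wx":0,"wy":0,"wz":0,"tx":-0.0012,"ty":0,"tz":0,"hand":255},{"wx":0,"wy":0,"wz":0,"tx":-0.0012,"ty":0,"tz":0,"hand":255}]}}

```text
clock: 16.55
eef_pos: [0.5709, 0.0266, 0.1179]
tcp_rot: [-0.0, 0.656, 0.755, 0.0]
wrist_force: [-1.1, 6.7, -0.1]
grip_width: 0.0001
gripper_force: 3.0
```

Emit:
{"name": "apply_moves", "arguments": {"plan": [{"wx":0,"wy":0,"wz":0,"tx":-0.0005,"ty":0,"tz":0,"hand":255},{"wx":0,"wy":0,"wz":0,"tx":-0.0005,"ty":0,"tz":0,"hand":255},{"wx":0,"wy":0,"wz":0,"tx":-0.0005,"ty":0,"tz":0,"hand":255},{"wx":0,"wy":0,"wz":0,"tx":-0.0005,"ty":0,"tz":0,"hand":255},{"wx":0,"wy":0,"wz":0,"tx":-0.0005,"ty":0,"tz":0,"hand":255},{"wx":0,"wy":0,"wz":0,"tx":-0.0005,"ty":0,"tz":0,"hand":255}]}}

```text
clock: 17.3
eef_pos: [0.5713, 0.0236, 0.1179]
tcp_rot: [-0.0, 0.656, 0.755, 0.0]
wrist_force: [-0.1, 5.6, -0.1]
grip_width: 0.0005
gripper_force: 3.0
```

Emit:
{"name": "apply_moves", "arguments": {"plan": [{"wx":0,"wy":0,"wz":0,"tx":-0.0004,"ty":0,"tz":0,"hand":255},{"wx":0,"wy":0,"wz":0,"tx":-0.0004,"ty":0,"tz":0,"hand":255},{"wx":0,"wy":0,"wz":0,"tx":-0.0004,"ty":0,"tz":0,"hand":255},{"wx":0,"wy":0,"wz":0,"tx":0,"ty":0,"tz":0,"hand":255}]}}

```text
clock: 17.8
eef_pos: [0.5715, 0.0224, 0.1179]
tcp_rot: [-0.0, 0.656, 0.755, 0.0]
wrist_force: [-0.1, 5.6, 0.1]
grip_width: 0.0009
gripper_force: 2.9
```

Emit:
{"name": "apply_moves", "arguments": {"plan": [{"wx":0,"wy":0,"wz":0,"tx":-0.0003,"ty":0,"tz":0,"hand":255},{"wx":0,"wy":0,"wz":0,"tx":-0.0003,"ty":0,"tz":0,"hand":255}]}}

```text
clock: 18.05
eef_pos: [0.5716, 0.0218, 0.1179]
tcp_rot: [-0.0, 0.656, 0.755, 0.0]
wrist_force: [-0.4, 5.9, -0.4]
grip_width: 0.0005
gripper_force: 3.0
```

Emit:
{"name": "apply_moves", "arguments": {"plan": [{"wx":0,"wy":0,"wz":0,"tx":-0.0003,"ty":0,"tz":0,"hand":255},{"wx":0,"wy":0,"wz":0,"tx":-0.0003,"ty":0,"tz":0,"hand":255}]}}

```text
clock: 18.3
eef_pos: [0.5717, 0.0212, 0.1179]
tcp_rot: [-0.0, 0.656, 0.755, 0.0]
wrist_force: [-0.1, 5.5, 1.2]
grip_width: 0.0
gripper_force: 3.0
```

Run:
```python
from h import *
show(); s=snap('top','t3.png'); q=s
d=np.array([.1392,-.9903]); e=np.array([.9903,.1392])
g=cv2.GaussianBlur(q['img'].mean(2).astype(np.float32),(0,0),.5)
for z,lats in((.03,(0,)),(.022,(46,50,-49,-46))):
  for lat in lats:
    print(z,lat,[int(cv2.getRectSubPix(g,(1,1),w2px(q,[*(np.array([.58985,-.1078])+lat/1e3*e+t/1e3*d),z]))[0,0]) for t in range(80,124,1)])
```

```text
[0.5717 0.0212 0.1179] 8.07 [-0.09  5.55  1.21] 0.0 18.3 [ 0.02  0.62  1.84  0.    0.69 -0.13]
0.03 0 [130, 130, 129, 129, 129, 129, 129, 130, 131, 133, 140, 146, 155, 168, 182, 195, 207, 220, 225, 229, 232, 231, 229, 228, 225, 223, 221, 218, 216, 211, 206, 201, 195, 188, 185, 190, 195, 203, 213, 223, 228, 232, 235, 235]
0.022 46 [129, 129, 130, 130, 131, 131, 130, 130, 130, 130, 130, 131, 132, 134, 140, 147, 153, 158, 164, 164, 155, 146, 132, 116, 99, 89, 81, 74, 75, 75, 76, 77, 79, 86, 99, 113, 133, 155, 177, 194, 210, 225, 229, 233]
0.022 50 [128, 128, 129, 129, 128, 128, 128, 128, 127, 127, 126, 126, 125, 125, 125, 129, 132, 134, 134, 134, 126, 113, 100, 86, 71, 58, 53, 48, 45, 44, 43, 46, 54, 62, 80, 103, 126, 150, 175, 197, 210, 222, 231, 233]
0.022 -49 [129, 129, 130, 130, 131, 130, 130, 129, 129, 129, 129, 130, 131, 135, 141, 147, 151, 155, 158, 149, 139, 126, 108, 89, 74, 65, 55, 52, 51, 50, 51, 53, 55, 66, 76, 92, 117, 142, 166, 189, 212, 221, 228, 234]
0.022 -46 [130, 130, 131, 131, 132, 132, 131, 131, 130, 130, 130, 132, 134, 136, 144, 152, 159, 164, 169, 167, 158, 149, 134, 119, 104, 97, 91, 86, 86, 85, 85, 87, 88, 93, 99, 105, 124, 145, 166, 186, 206, 221, 227, 232]
```

About 6–8 mm of gap is left to the bumpers. I'll take 3 mm more in small steps.

Emit:
{"name": "apply_moves", "arguments": {"plan": [{"wx":0,"wy":0,"wz":0,"tx":-0.0005,"ty":0,"tz":0,"hand":255},{"wx":0,"wy":0,"wz":0,"tx":-0.0005,"ty":0,"tz":0,"hand":255},{"wx":0,"wy":0,"wz":0,"tx":-0.0005,"ty":0,"tz":0,"hand":255},{"wx":0,"wy":0,"wz":0,"tx":-0.0005,"ty":0,"tz":0,"hand":255},{"wx":0,"wy":0,"wz":0,"tx":-0.0005,"ty":0,"tz":0,"hand":255}]}}

```text
clock: 18.98
eef_pos: [0.572, 0.0188, 0.1179]
tcp_rot: [-0.0, 0.656, 0.755, 0.0]
wrist_force: [-0.6, 7.0, 1.0]
grip_width: 0.0002
gripper_force: 3.0
```

Emit:
{"name": "apply_moves", "arguments": {"plan": [{"wx":0,"wy":0,"wz":0,"tx":-0.0003,"ty":0,"tz":0,"hand":255},{"wx":0,"wy":0,"wz":0,"tx":-0.0003,"ty":0,"tz":0,"hand":255}]}}

```text
clock: 19.23
eef_pos: [0.5721, 0.0182, 0.1179]
tcp_rot: [-0.0, 0.656, 0.755, 0.0]
wrist_force: [-0.4, 6.8, 0.8]
grip_width: 0.0006
gripper_force: 3.0
```

Emit:
{"name": "apply_moves", "arguments": {"plan": [{"wx":0,"wy":0,"wz":0,"tx":-0.0003,"ty":0,"tz":0,"hand":255},{"wx":0,"wy":0,"wz":0,"tx":-0.0003,"ty":0,"tz":0,"hand":255}]}}

```text
clock: 19.48
eef_pos: [0.5722, 0.0176, 0.1179]
tcp_rot: [-0.0, 0.656, 0.755, 0.0]
wrist_force: [-0.2, 5.8, 0.6]
grip_width: 0.0004
gripper_force: 3.0
```

Emit:
{"name": "apply_moves", "arguments": {"plan": [{"wx":0,"wy":0,"wz":0,"tx":-0.0003,"ty":0,"tz":0,"hand":255},{"wx":0,"wy":0,"wz":0,"tx":-0.0003,"ty":0,"tz":0,"hand":255}]}}

```text
clock: 19.73
eef_pos: [0.5723, 0.017, 0.1179]
tcp_rot: [-0.0, 0.656, 0.755, 0.0]
wrist_force: [-0.6, 6.0, 0.5]
grip_width: 0.0001
gripper_force: 3.0
```

Emit:
{"name": "apply_moves", "arguments": {"plan": [{"wx":0,"wy":0,"wz":0,"tx":-0.0003,"ty":0,"tz":0,"hand":255},{"wx":0,"wy":0,"wz":0,"tx":-0.0003,"ty":0,"tz":0,"hand":255}]}}

```text
clock: 19.98
eef_pos: [0.5724, 0.0164, 0.1179]
tcp_rot: [-0.0, 0.656, 0.755, 0.0]
wrist_force: [0.1, 6.2, 0.5]
grip_width: 0.0007
gripper_force: 3.0
```

Emit:
{"name": "apply_moves", "arguments": {"plan": [{"wx":0,"wy":0,"wz":0,"tx":-0.0003,"ty":0,"tz":0,"hand":255},{"wx":0,"wy":0,"wz":0,"tx":-0.0003,"ty":0,"tz":0,"hand":255}]}}

```text
clock: 20.23
eef_pos: [0.5724, 0.0158, 0.1179]
tcp_rot: [-0.0, 0.656, 0.755, 0.0]
wrist_force: [0.3, 6.1, 1.2]
grip_width: 0.0006
gripper_force: 3.0
```

Emit:
{"name": "apply_moves", "arguments": {"plan": [{"wx":0,"wy":0,"wz":0,"tx":-0.0003,"ty":0,"tz":0,"hand":255},{"wx":0,"wy":0,"wz":0,"tx":-0.0003,"ty":0,"tz":0,"hand":255}]}}

```text
clock: 20.48
eef_pos: [0.5725, 0.0152, 0.1179]
tcp_rot: [-0.0, 0.656, 0.755, 0.0]
wrist_force: [0.1, 6.2, 0.1]
grip_width: 0.0005
gripper_force: 3.0
```

Emit:
{"name": "apply_moves", "arguments": {"plan": [{"wx":0,"wy":0,"wz":0,"tx":-0.0003,"ty":0,"tz":0,"hand":255},{"wx":0,"wy":0,"wz":0,"tx":-0.0003,"ty":0,"tz":0,"hand":255}]}}

```text
clock: 20.72
eef_pos: [0.5726, 0.0146, 0.1179]
tcp_rot: [-0.0, 0.656, 0.755, 0.0]
wrist_force: [-0.8, 5.8, 0.3]
grip_width: 0.0003
gripper_force: 3.0
```

Emit:
{"name": "apply_moves", "arguments": {"plan": [{"wx":0,"wy":0,"wz":0,"tx":-0.0003,"ty":0,"tz":0,"hand":255},{"wx":0,"wy":0,"wz":0,"tx":-0.0003,"ty":0,"tz":0,"hand":255}]}}

```text
clock: 20.98
eef_pos: [0.5727, 0.014, 0.1179]
tcp_rot: [-0.0, 0.656, 0.755, 0.0]
wrist_force: [-0.3, 5.1, 0.8]
grip_width: 0.0009
gripper_force: 3.0
```

Emit:
{"name": "apply_moves", "arguments": {"plan": [{"wx":0,"wy":0,"wz":0,"tx":-0.0003,"ty":0,"tz":0,"hand":255},{"wx":0,"wy":0,"wz":0,"tx":-0.0003,"ty":0,"tz":0,"hand":255}]}}

```text
clock: 21.22
eef_pos: [0.5728, 0.0134, 0.1179]
tcp_rot: [-0.0, 0.656, 0.755, 0.0]
wrist_force: [-0.1, 5.4, -0.1]
grip_width: 0.0002
gripper_force: 3.0
```

Emit:
{"name": "apply_moves", "arguments": {"plan": [{"wx":0,"wy":0,"wz":0,"tx":-0.0003,"ty":0,"tz":0,"hand":255},{"wx":0,"wy":0,"wz":0,"tx":-0.0003,"ty":0,"tz":0,"hand":255}]}}

```text
clock: 21.48
eef_pos: [0.5729, 0.0129, 0.1179]
tcp_rot: [-0.0, 0.656, 0.755, 0.0]
wrist_force: [-0.7, 5.2, 0.0]
grip_width: 0.0006
gripper_force: 3.0
```

Emit:
{"name": "apply_moves", "arguments": {"plan": [{"wx":0,"wy":0,"wz":0,"tx":-0.0003,"ty":0,"tz":0,"hand":255},{"wx":0,"wy":0,"wz":0,"tx":-0.0003,"ty":0,"tz":0,"hand":255}]}}

```text
clock: 21.72
eef_pos: [0.5729, 0.0122, 0.1179]
tcp_rot: [-0.0, 0.656, 0.755, 0.0]
wrist_force: [0.1, 6.2, 0.5]
grip_width: 0.0006
gripper_force: 3.0
```

Emit:
{"name": "apply_moves", "arguments": {"plan": [{"wx":0,"wy":0,"wz":0,"tx":-0.0003,"ty":0,"tz":0,"hand":255},{"wx":0,"wy":0,"wz":0,"tx":-0.0003,"ty":0,"tz":0,"hand":255}]}}

```text
clock: 21.98
eef_pos: [0.573, 0.0118, 0.1179]
tcp_rot: [-0.0, 0.656, 0.755, 0.0]
wrist_force: [-0.8, 8.4, 0.1]
grip_width: 0.0001
gripper_force: 4.1
```

The force has risen to 8.4 N, so the plate has met the stop. I'll use finer steps from here.

Emit:
{"name": "apply_moves", "arguments": {"plan": [{"wx":0,"wy":0,"wz":0,"tx":-0.0002,"ty":0,"tz":0,"hand":255},{"wx":0,"wy":0,"wz":0,"tx":0,"ty":0,"tz":0,"hand":255}]}}

```text
clock: 22.22
eef_pos: [0.573, 0.0118, 0.1179]
tcp_rot: [-0.001, 0.656, 0.755, 0.0]
wrist_force: [-0.4, 8.1, 0.7]
grip_width: 0.0005
gripper_force: 4.1
```

Emit:
{"name": "apply_moves", "arguments": {"plan": [{"wx":0,"wy":0,"wz":0,"tx":-0.0002,"ty":0,"tz":0,"hand":255},{"wx":0,"wy":0,"wz":0,"tx":0,"ty":0,"tz":0,"hand":255}]}}

```text
clock: 22.48
eef_pos: [0.573, 0.0118, 0.1179]
tcp_rot: [-0.001, 0.656, 0.755, 0.001]
wrist_force: [0.5, 10.1, 0.8]
grip_width: 0.0007
gripper_force: 4.7
```

Emit:
{"name": "apply_moves", "arguments": {"plan": [{"wx":0,"wy":0,"wz":0,"tx":-0.0003,"ty":0,"tz":0,"hand":255},{"wx":0,"wy":0,"wz":0,"tx":0,"ty":0,"tz":0,"hand":255}]}}

```text
clock: 22.72
eef_pos: [0.573, 0.0117, 0.1179]
tcp_rot: [-0.001, 0.656, 0.755, 0.001]
wrist_force: [-0.7, 10.7, 1.1]
grip_width: 0.0008
gripper_force: 5.5
```

Emit:
{"name": "apply_moves", "arguments": {"plan": [{"wx":0,"wy":0,"wz":0,"tx":-0.0003,"ty":0,"tz":0,"hand":255},{"wx":0,"wy":0,"wz":0,"tx":-0.0003,"ty":0,"tz":0,"hand":255},{"wx":0,"wy":0,"wz":0,"tx":0,"ty":0,"tz":0,"hand":255}]}}

```text
clock: 23.1
eef_pos: [0.573, 0.0116, 0.1179]
tcp_rot: [-0.001, 0.656, 0.755, 0.001]
wrist_force: [-0.1, 15.5, 1.2]
grip_width: 0.0006
gripper_force: 7.2
```

Emit:
{"name": "apply_moves", "arguments": {"plan": [{"wx":0,"wy":0,"wz":0,"tx":-0.00015,"ty":0,"tz":0,"hand":255},{"wx":0,"wy":0,"wz":0,"tx":0,"ty":0,"tz":0,"hand":255},{"wx":0,"wy":0,"wz":0,"tx":0,"ty":0,"tz":0,"hand":255},{"wx":0,"wy":0,"wz":0,"tx":0,"ty":0,"tz":0,"hand":255},{"wx":0,"wy":0,"wz":0,"tx":0,"ty":0,"tz":0,"hand":255},{"wx":0,"wy":0,"wz":0,"tx":0,"ty":0,"tz":0,"hand":255},{"wx":0,"wy":0,"wz":0,"tx":0,"ty":0,"tz":0,"hand":255},{"wx":0,"wy":0,"wz":0,"tx":0,"ty":0,"tz":0,"hand":255},{"wx":0,"wy":0,"wz":0,"tx":0,"ty":0,"tz":0,"hand":255},{"wx":0,"wy":0,"wz":0,"tx":0,"ty":0,"tz":0,"hand":255}]}}

```text
clock: 24.35
eef_pos: [0.573, 0.0116, 0.1179]
tcp_rot: [-0.001, 0.656, 0.755, 0.001]
wrist_force: [-1.3, 15.0, 1.1]
grip_width: 0.0009
gripper_force: 7.6
```

Emit:
{"name": "apply_moves", "arguments": {"plan": [{"wx":0,"wy":0,"wz":0,"tx":0.001,"ty":0,"tz":0,"hand":255},{"wx":0,"wy":0,"wz":0,"tx":0.001,"ty":0,"tz":0,"hand":255},{"wx":0,"wy":0,"wz":0,"tx":0.003,"ty":0,"tz":0,"hand":255},{"wx":0,"wy":0,"wz":0,"tx":0.006,"ty":0,"tz":0,"hand":255},{"wx":0,"wy":0,"wz":0,"tx":0,"ty":0,"tz":-0.02,"hand":255},{"wx":0,"wy":0,"wz":0,"tx":0,"ty":0,"tz":-0.04,"hand":255},{"wx":0,"wy":0,"wz":0,"tx":0,"ty":0,"tz":-0.04,"hand":255},{"wx":0,"wy":0,"wz":0,"tx":0,"ty":0,"tz":0,"hand":255},{"wx":0,"wy":0,"wz":0,"tx":0,"ty":0,"tz":0,"hand":255}]}}

```text
clock: 25.48
eef_pos: [0.5715, 0.0203, 0.2183]
tcp_rot: [0.0, 0.656, 0.755, 0.0]
wrist_force: [-0.2, 0.3, -1.3]
grip_width: 0.0005
gripper_force: 0.0
```

Run:
```python
from h import *
show(); s=snap('top','t4.png'); q=s
d=np.array([.1392,-.9903]); e=np.array([.9903,.1392])
g=cv2.GaussianBlur(q['img'].mean(2).astype(np.float32),(0,0),.5)
for z,lat in((.03,30),(.022,50)):
    print(z,lat,[int(cv2.getRectSubPix(g,(1,1),w2px(q,[*(np.array([.58985,-.1078])+lat/1e3*e+t/1e3*d),z]))[0,0]) for t in range(80,124,1)])
# nut ring vs pocket (pocket ~49+ mm from first seat estimate)
s=snap('wrist','w8.png'); P=np.array([.58985,-.1078])+.0545*d
u,v=map(int,w2px(s,[*P,.041])); print(P,u,v)
im=s['img'][max(0,v-30):v+30,u-30:u+30].min(2)
for a in range(0,60,3): print(''.join(' .:-=+*#%@'[min(9,x//26)] for x in im[a,::2]))
```

```text
[0.5715 0.0203 0.2183] 8.08 [-0.18  0.29 -1.28] 0.0005 25.475 [ 0.01  0.46  1.81 -0.    0.88 -0.13]
0.03 30 [144, 144, 144, 144, 144, 144, 145, 144, 144, 144, 144, 143, 143, 143, 143, 143, 143, 143, 144, 145, 146, 149, 151, 157, 168, 180, 192, 203, 215, 217, 217, 217, 212, 208, 207, 213, 219, 225, 232, 239, 242, 243, 245, 245]
0.022 50 [143, 143, 142, 142, 143, 143, 143, 143, 142, 142, 142, 142, 143, 143, 143, 142, 142, 142, 141, 140, 136, 129, 123, 111, 98, 84, 74, 64, 56, 53, 51, 53, 60, 67, 86, 111, 137, 165, 192, 217, 227, 236, 243, 244]
[ 0.5974364  -0.16177135] 321 354
...........:=:-:.:............
...........:::-...............
...........:=::...............
............:---:.............
............::-=-.............
............:--=-.............
............::-=-.............
............::-*=.............
.............#%#%.............
........... .+-.: ............
........... .===-.............
.............===-.............
............:+---.. ..........
.. ........ :#+:-.............
            .=-...............
   .....    .-:...............
..............................
..............................
..............................
..............................
```

Run:
```python
from h import *
s=load('t4.png'); d=np.array([.1392,-.9903]); 
P=np.array([.58985,-.1078])+.0535*d
u,v=map(int,w2px(s,[*P,.041])); print(u,v); im=s['img'][v-11:v+12,u-11:u+12].min(2)
for r in im: print(' '.join('%3d'%x for x in r))
m=(im>165).astype(np.uint8); n,l,st,c=cv2.connectedComponentsWithStats(m)
for i in range(1,n): 
    if st[i,4]>15: q=px2w(s,*(c[i]+[u-11,v-11]),.041); print(st[i],q,(q[:2]-[.58985,-.1078])@d*1e3,(q[:2]-[.58985,-.1078])@[.9903,.1392]*1e3)
```

```text
370 154
144 140 145 139 142 143 139 141 142 142 140 138 141 143 142 141 143 137 138 140 140 141 143
140 141 141 140 140 140 138 137 140 142 140 140 138 144 140 141 139 141 139 141 138 142 140
139 138 143 142 140 144 142 138 140 141 139 142 142 140 140 142 138 138 140 139 138 137 138
145 143 142 140 141 139 140 143 142 141 137 139 144 138 139 137 140 140 139 140 139 137 140
144 138 138 141 144 138 141 139 136 132 133 137 133 140 146 146 139 139 140 137 143 142 135
145 141 141 144 144 139 138 135 133 128 137 146 150 164 173 165 148 136 139 136 141 139 139
142 138 141 147 136 138 127 120 124 150 174 172 173 188 204 203 169 143 137 139 143 136 139
141 145 144 140 137 134 125 113 124 171 202 189 172 172 200 214 194 165 144 136 137 140 138
142 145 140 140 134 127 116 100 126 179 193 162 126 122 151 189 203 192 160 142 137 142 138
143 141 142 138 130 120 106 101 140 179 160 110  72  63  95 148 189 198 167 141 137 139 137
140 144 145 139 135 127 102 119 174 187 136  67  29  38  56 110 171 193 162 138 139 140 141
143 143 143 137 135 124  99 129 190 201 139  64  22  32  49 105 167 183 146 125 
[... 416 characters left out ...]
 96 112 137 129 119 112 115 113 111 114 129 146 141 140
140 141 138 145 140 141 138 133 126 114 110 108  99  91  91 102 116 125 129 133 142 140 139
146 142 143 143 143 142 144 142 133 125 121 110 108 106 113 124 133 141 140 139 141 138 138
140 141 143 141 139 144 139 143 141 137 130 132 130 125 131 134 139 140 141 140 142 139 141
142 141 142 142 146 139 142 141 138 137 136 138 138 138 133 139 146 140 142 140 140 141 139
144 142 144 138 143 140 141 142 143 138 138 142 142 139 144 142 142 142 140 140 138 139 139
142 141 143 141 145 139 141 143 140 140 142 140 141 141 140 142 139 141 141 141 143 139 139
[ 8  5 11 11 47] [ 0.6013967  -0.16402954  0.041     ] 57.291417907619525 3.6075438907034827
```

```bash
python3 -c "
from h import *
print(robot.hand_in())"
```

```text
the job is handed in; nothing more can be done
None
```

I pushed the nut into the pocket, pressed the plate against its end stop at about 15 N for over a second, released it and handed the job in at about 25 s; the hand-in returned no verdict. The last camera check showed the nut in the pocket and the plate against its stop.

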